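# Shut and clamp the scrap caddy

## Robot

A 6-joint arm with a two-finger parallel gripper is mounted at the origin on the work surface. World frame = base frame: x ahead of the robot, y to its left, z up, the work surface at z = 0. Lengths are in m, angles in rad, forces in N, time in s.
With the tool pointing down it reaches from about 0.325 to 0.85 m from the base axis. Payload 15.5 kg.
Tool frame: the origin (TCP) lies between the finger pads; the fingertips stand r.nose_length ahead of it and the grasp point (between the pads) is the TCP (r.nose_length is the distance from the TCP to the fingertips, in m); z points along the fingers, y is the line along which they close (so a half turn about z gives the same grasp; the last joint's range is limited). The gripper opens to 91 mm and grips with 3 to 60 N. Pads are 32 mm wide; open, the fingers measure 118 mm over their backs; the gripper's body (76 mm by 178 mm) begins 60 mm behind the grasp point.
Start: joints at [-1.373, 0.494, 1.345, -0, 1.302, -0.096], TCP at [0.181, -0.598, 0.233] pointing down, gripper open.
Joint ranges: [-2.91, 2.91], [-0.82, 2.16], [0.22, 2.67], [-1.22, 4.37], [0.12, 2.79], [-3.08, 3.08]. Speed limits (rad/s): [1.89, 1.89, 2.57, 3.01, 3.01, 3.01].

## Interface

Orientations are given as a unit quaternion [x, y, z, w].
In Python, from bench import r, cams gives the robot as it stands.
- The arm moves only by the tool drive_tool, never from a script. Its argument "increments" is a list of rows, each an object of numbers: "rx", "ry", "rz": the turn, a rotation vector about the world's x, y, z in rad; "dx", "dy", "dz": the shift along the world's x, y, z in mm; "claw": the finger opening in mm, from 0 to 91.2. A call has 1 to 12 rows; each row is the pose to reach, as a shift and turn from the pose commanded when the call began; what a row does not reach only later rows make up. A row lasts 1/10 s, in which the tool goes at most 50 mm and 8.59 degrees, less where a joint would pass 70% of its speed; a pose out of reach is approached as far as the arm can. A call with a gripper value outside its range is refused whole. The fingers move at their own pace and stop on an object; the grip force is fixed at half the most. Time passes only in rows, so rows that repeat a pose let the fingers close. It gives the time, the measured TCP pose, the force, the opening and the grip force at its end, in the units of the state.
- r.read_state(): the state, without advancing time (a new reading comes with each control period).
- cams.capture(name): name is "scene" or "top" or "wrist"; returns the picture (384x512x3 uint8, red, green, blue); there is no depth.
- cams.camera_model(name): a dict with "intrinsics" (3x3 intrinsics, pixels), "origin" and "attitude" of the camera in the world; the wrist camera has in their place "mount" (4x4, takes a point from camera to tool coordinates, whose origin is the TCP and whose axes are the flange's). Camera axes: x right, y down, z forward; pixel columns grow to the right and rows downward; lengths in m; the calibration is good to about 2 mm. A picture is of the moment at which its call begins: read the wrist's pose just before it. camera_model takes no time and is no camera call.
- r.sign_off(): hands the job in; it is judged then, once.
The state is a dict: "clock": time; "joint_pos": joint angles; "qvel": joint speeds; "effort": joint torques, N m; "position": TCP position; "orientation": TCP orientation; "force": force on the tool from outside, world axes, zero at the start; "moment": the same for the moment, N m; "width": finger opening in m; "grasp_force": force on a finger pad.
Only numpy, scipy, OpenCV 4.12 (cv2) and the standard library are available. Lean on these libraries where they do the work, as an engineer would, in place of code of your own. Each camera call takes 0.05 s, during which the arm holds its last target. There are 200 camera calls.

## Task

Shut the green scrap caddy by pushing: first tip its open lid over from behind so that it drops fully shut, and only then push the clamp handle at its front up and over until it lies fully home on the lid. Do not lift, tip or shove the caddy away from its place, and leave the other things on the trolley where they are.

Things in the scene. Friction and masses are not known exactly. Their poses are not given: they have to be found in the camera images.
- caddy: Green plastic box-shaped scrap caddy, loose, 1.5 to 2.3 kg. Outside 190 mm deep (its x) by 220 mm wide (its y), rim 160 mm high, 173 mm to the lid's top when shut. Origin: centre of the underside; z up, -x to its front (clamp side), +x to its rear (lid hinge side). Its front faces the robot's right (world -y), up to 35 degrees off.
- lid (a joint): Lid angle (rad): 0 shut flat on the rim, about 1.57 straight up, 2.0 stop, leaning back beyond the rear. The hinge is lightly stiff: near upright (about 1.2 to 1.9) the lid stays where it is left; tipped forward below about 1.0 it falls shut by itself. About 1 to 2 N at the lid's outer part moves it.
- lid_hinge (a point): Middle of the lid's hinge line, at (97, 0, 162) mm in the caddy's frame; the line runs along the caddy's y.
- lid_edge (a point): Middle of the lid's free edge, 193 mm from the hinge. The lid is a flat plate 192 mm long, 224 mm wide and 8 mm thick, its inner face level with the hinge line and its outer face (top when shut, rear when upright) 8 to 10 mm outside it. When shut, this edge is at the front.
- clamp (a joint): Clamp handle angle (rad): 0 fully home, lying flat over the shut lid pointing to the rear; 1.57 straight up; 2.5 stop, leaning out over the front. Stiff hinge: it stays wherever it is left, about 1 to 2 N on its bar moves it; it does not fall home by itself.
- clamp_pivot (a point): Middle of the clamp's hinge line, on lugs at the front of the caddy, at (-105, 0, 183) mm in the caddy's frame; the line runs along the caddy's y.
- clamp_bar (a point): Centre of the clamp's cross bar, 90 mm from its hinge line: a black round bar 18 mm thick and 128 mm long along the caddy's y, on two steel wire arms of 8 mm at 60 mm either side of its middle. When home, the bar's centre is at (-15, 0, 183) mm in the caddy's frame.
- canister: White ceramic canister with a cork-sealed lid, 104 mm across, 165 mm tall, loose; origin under its centre. A bystander.
- bowl: Dark silicone collapsible bowl, folded half down, 140 mm across, 38 mm tall, loose; origin under its centre. A bystander.
- opener: Flat steel bottle opener with a ring at one end, 155 mm long along its y, 20 to 40 mm wide, 6 mm thick, lying near the front of the caddy; origin under its middle. A bystander.
- jar: Glass jar with a metal cap, 72 mm across, 120 mm tall, loose; origin under its centre. A bystander.
- mug: Blue ceramic mug, 80 mm across, 90 mm tall, loose; origin under its centre. A bystander.
- brush: Flat brush with a wooden handle, lying along the far side of the trolley top, loose; origin under it. A bystander.

How it is judged:
On the way, in this order (a step that is already met when the one before it is completed fails the run):
1. the lid is fully shut while the clamp handle still leans out over the front (value of joint lid below 0.06 rad and value of joint clamp above 1.65 rad), for 0.2 s.
2. the clamp handle lies fully home on the shut lid (value of joint lid below 0.06 rad and value of joint clamp below 0.1 rad), for 0.2 s.
At the end, for the whole second after the job is handed in: Lid shut within 0.06 rad, clamp handle home within 0.1 rad, caddy upright (0.05 rad), at rest and within 50 mm of where it stood (all of step 2 and angle between caddy's own z axis and vertical below 0.05 rad and distance of caddy from where it was at the start of the episode below 0.05 m and linear speed of caddy below 0.02 m/s); the robot touches nothing.
It fails at once if the clamp handle is pushed past upright while the lid is not shut (value of joint clamp below 1.4 rad and value of joint lid above 0.15 rad).
It fails at once if the caddy is lifted or tipped (height (world z) of caddy above 0.015 m or angle between caddy's own z axis and vertical above 0.15 rad).
It fails at once if the caddy is shoved more than 50 mm from its place (distance of caddy from where it was at the start of the episode above 0.05 m).
It fails at once if another thing is moved more than 40 mm (distance of any of canister, bowl, opener, jar, mug, brush from where it was at the start of the episode above 0.04 m).
It also fails if it takes over 51 s, if anything falls off the work surface, if the arm or the gripper's body presses on something with over 40 N, if the wrist force passes 120 N, or if a joint passes its speed limit or range.

## Working session

There is one attempt and no reset: what is moved stays moved. The work goes in short steps, Python scripts to look and compute and a tool call to move; the robot and the scene stay as the last step left them, time stands still between calls to the robot, and variables do not carry over. Pictures are saved under pics/ and viewed, at most 10 in all, crops included, and the job is handed in when it is done.

Besides the shell and the picture viewer there is one more tool, called after "Call:" by a JSON object that holds its "fn" and its "kwargs". drive_tool: Moves the arm, as the interface text tells. Its arguments: {"type":"object","properties":{"increments":{"type":"array"}},"required":["increments"]}

```bash
mkdir -p pics
cat > h.py <<'E'
import numpy as np, cv2
from bench import r, cams
from scipy.spatial.transform import Rotation as R
E
python3 - <<'E'
from h import *
for n in("scene","top"):
    im=cams.capture(n); cv2.imwrite(f"pics/{n}0.png",cv2.resize(im[:,:,::-1],(800,600),interpolation=cv2.INTER_CUBIC))
    print(n,cams.camera_model(n))
print(r.read_state(), r.nose_length)
E
```

```text
scene {'intrinsics': array([[419.35960569,   0.        , 259.02508851],
       [  0.        , 419.35960569, 189.66097009],
       [  0.        ,   0.        ,   1.        ]]), 'origin': array([1.50408315, 0.15967051, 1.01098539]), 'attitude': array([ 0.58216626,  0.69884917, -0.32674364, -0.25677006])}
top {'intrinsics': array([[425.09807588,   0.        , 256.07871426],
       [  0.        , 425.09807588, 200.28130764],
       [  0.        ,   0.        ,   1.        ]]), 'origin': array([ 0.40853017, -0.04353555,  1.40966473]), 'attitude': array([ 0.71031184, -0.70167095,  0.0338047 , -0.04440949])}
{'clock': 0.1, 'joint_pos': array([-1.37251323e+00,  4.94136902e-01,  1.34603841e+00, -3.86699381e-06,
        1.30254437e+00, -9.55096710e-02]), 'qvel': array([-0.00023037, -0.00147426, -0.00127146, -0.00099603, -0.00064886,
       -0.00152111]), 'effort': array([ 6.33557174e-04, -8.80244350e+01, -3.82541478e+01,  7.08865304e-02,
        4.83784906e-02, -2.49083587e-05]), 'position': array([ 0.18092293, -0.59790541,  0.23239846]), 'orientation': array([ 9.89229881e-01,  1.46369138e-01, -3.08058410e-05, -5.62671564e-04]), 'force': array([ 0.54528478,  0.38507694, -0.25232232]), 'moment': array([-0.01456627, -0.04759699, -0.01235948]), 'grasp_force': 0.0, 'width': 0.09122865306004628} 0.019
```

View pics/scene0.png

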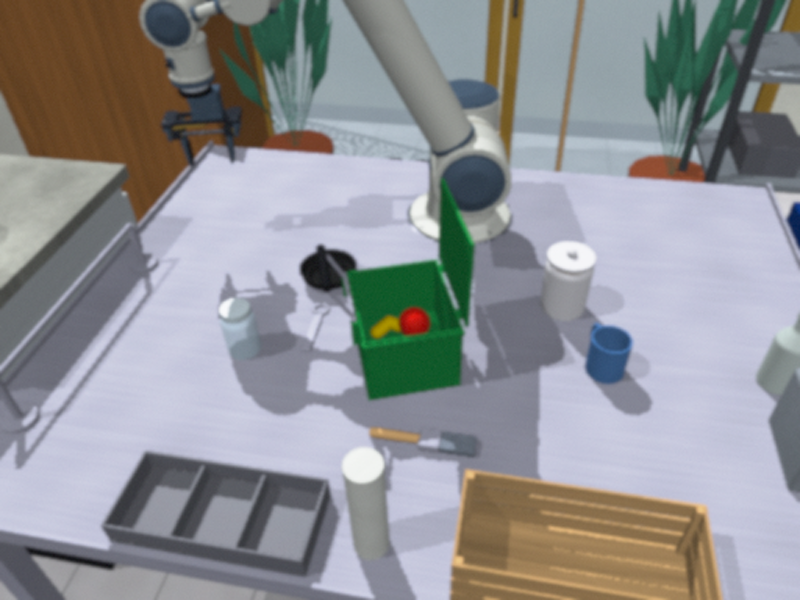

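View pics/top0.png

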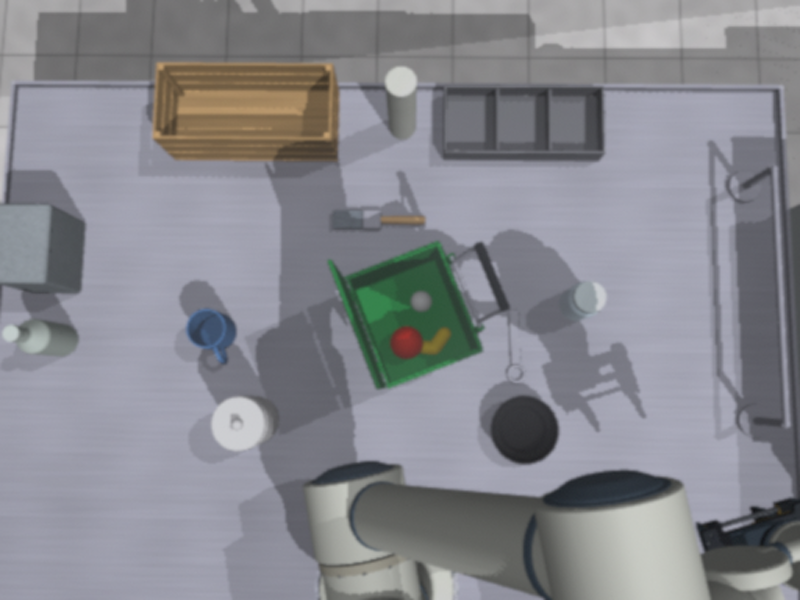

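The top view shows the caddy's rim corners near (343,283), (438,243), (482,350) and (383,388), and the clamp bar from (482,246) to (506,308). The lid is roughly upright, with its top edge starting at (332,262). In the scene view the lid's top corners are at (443,183) and (470,238). I'll fit the pose from these points.

```bash
cat >> h.py <<'E'
def ray(n,u,v):
    m=cams.camera_model(n); d=R.from_quat(m["attitude"]).apply(np.linalg.solve(m["intrinsics"],[u/1.5625,v/1.5625,1])); return m["origin"],d
def atz(n,u,v,z):
    o,d=ray(n,u,v); return o+d*(z-o[2])/d[2]
def proj(n,p):
    m=cams.camera_model(n); q=R.from_quat(m["attitude"]).inv().apply(p-m["origin"])@m["intrinsics"].T; return 1.5625*q[...,:2]/q[...,2:]
def pts(x):
    X,Y,yaw,l,c=x
    cl,sl,cc,sc=np.cos(l),np.sin(l),np.cos(c),np.sin(c)
    P=[[s*.095,t*.11,.160] for s,t in((1,1),(-1,1),(-1,-1),(1,-1))]
    P+=[[.097-.193*cl+.004*sl,t*.112,.162+.193*sl+.004*cl] for t in(1,-1)]
    P+=[[-.105+.09*cc,t*.064,.183+.09*sc] for t in(1,-1)]
    return R.from_euler('z',yaw).apply(P)+[X,Y,0]
E
python3 - <<'E'
from h import *
from scipy.optimize import least_squares
T=[(343,283),(438,243),(482,350),(383,388),(332,262),None,(482,246),(506,308)]
S=[None,(357,338),(350,271),None,(470,238),(443,183),None,(322,250)]
for k,q in enumerate(T[:4]): print(k,atz("top",*q,.16))
def res(x):
    P=pts(x); o=[]
    for n,L in(("top",T),("scene",S)):
        u=proj(n,P)
        for a,b in zip(u,L):
            if b is not None:o+=list(a-b)
    return o
s=least_squares(res,[.45,0,1.3,1.6,2.2],loss='soft_l1',f_scale=3); print(s.x,np.round(s.fun).astype(int)); np.save("x.npy",s.x)
print(proj("scene",pts(s.x)).round()); print(proj("top",pts(s.x)).round()); print(pts(s.x).round(3))
for n,q,z in(("canister",(243,424),.165),("mug",(212,328),.09),("bowl",(524,430),.038),("jar",(590,298),.12),("opener",(512,345),0.0)):print(n,atz("top",*q,z).round(3))
im=cams.capture("scene")[100:250,180:330,::-1]; cv2.imwrite("pics/c.png",cv2.resize(im,(600,600),interpolation=cv2.INTER_CUBIC))
E
```

```text
0 [0.60342937 0.08572182 0.16      ]
1 [ 0.68280111 -0.0946023   0.16      ]
2 [ 0.47901813 -0.17855788  0.16      ]
3 [0.40567671 0.00633097 0.16      ]
[ 0.5669694  -0.04706521  1.18950742  1.5461469   2.0834242 ] [   1   54   -1  133   -1  -81    6 -157   -2   67   -3  116    0  -14
   35  -79  -21   49    7  -31  -32   90   -6    6]
[[471. 289.]
 [392. 259.]
 [329. 320.]
 [413. 357.]
 [477. 207.]
 [411. 273.]
 [356. 223.]
 [316. 256.]]
[[344. 337.]
 [437. 376.]
 [481. 269.]
 [389. 231.]
 [330. 329.]
 [385. 202.]
 [479. 362.]
 [506. 294.]]
[[ 0.5    0.082  0.16 ]
 [ 0.43  -0.094  0.16 ]
 [ 0.634 -0.176  0.16 ]
 [ 0.704  0.     0.16 ]
 [ 0.499  0.084  0.355]
 [ 0.707  0.001  0.355]
 [ 0.452 -0.162  0.261]
 [ 0.571 -0.209  0.261]]
canister [0.336 0.265 0.165]
mug [0.52  0.354 0.09 ]
bowl [ 0.324 -0.277  0.038]
jar [ 0.585 -0.393  0.12 ]
opener [ 0.499 -0.259  0.   ]
```

View pics/c.png

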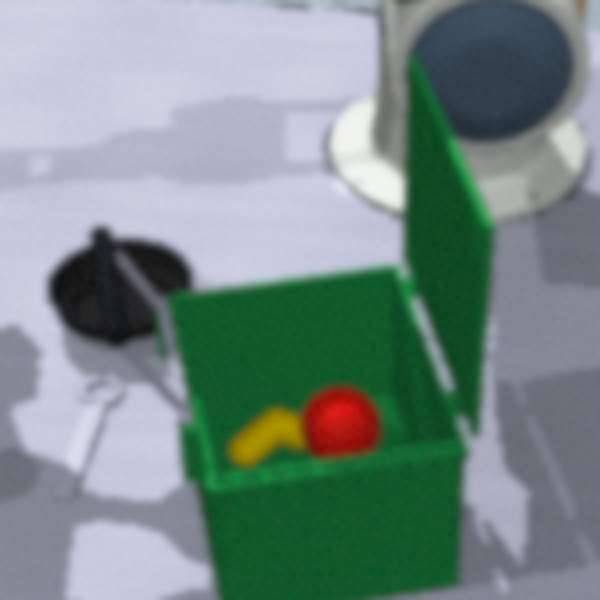

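The crop shows the lid upright with top corners at (413,62) and (490,225). The bar runs from (103,235) to (118,335). My left/right corner assignment was swapped, so I'll refit with it corrected.

Run:
```python
from h import *
from scipy.optimize import least_squares
T=[(383,388),(482,350),(438,243),(343,283),None,(332,262),(506,308),(482,246)]
S=[(438.7,261.7),(348.4,271.5),(361,344),(461.7,332),(442.6,180.5),(472.7,244),(321,248),(327,287)]
def res(x):
    P=pts(x); o=[]
    for n,L in(("top",T),("scene",S)):
        u=proj(n,P)
        for a,b in zip(u,L):
            if b is not None:o+=list(a-b)
    return o
s=least_squares(res,[.54,-.04,1.96,1.6,2.2],loss='soft_l1',f_scale=3); print(s.x,np.round(s.fun).astype(int)); np.save("x.npy",s.x)
print(pts(s.x).round(3)); y=s.x[2]; print("front dir",-np.cos(y),-np.sin(y),"rel tool yaw")
st=r.read_state(); print(R.from_quat(st["orientation"]).as_matrix().round(3))
```

```text
[ 0.54580685 -0.04758431  1.94556994  1.57220778  2.08344258] [ 3 -2 -1  0  1  0  3 -5 -2 -4  0  3 -3 -2 -1 -4  1 -2  2 -1  2 -4 -1 -4
 -1  0 -1 -1 -1  2]
[[ 0.409  0.001  0.16 ]
 [ 0.478 -0.176  0.16 ]
 [ 0.683 -0.096  0.16 ]
 [ 0.613  0.081  0.16 ]
 [ 0.405  0.006  0.355]
 [ 0.613  0.088  0.355]
 [ 0.541 -0.21   0.261]
 [ 0.66  -0.163  0.261]]
front dir 0.3660618615748766 -0.9305905187032242 rel tool yaw
[[ 0.957  0.29  -0.   ]
 [ 0.29  -0.957  0.001]
 [ 0.    -0.001 -1.   ]]
```

The fit is good, with residuals of 5 px or less: caddy at (0.546, -0.048), yaw 1.946, lid 1.57, clamp 2.08. I'll rise and cross over to a point behind the lid.

Call:
{"fn": "drive_tool", "kwargs": {"increments": [{"dz":220,"claw":0},{"dz":220,"claw":0},{"dz":220,"claw":0},{"dz":220,"claw":0},{"dx":303,"dy":708,"dz":220,"claw":0},{"dx":303,"dy":708,"dz":220,"claw":0},{"dx":303,"dy":708,"dz":220,"claw":0},{"dx":303,"dy":708,"dz":220,"claw":0},{"dx":303,"dy":708,"dz":220,"claw":0},{"dx":303,"dy":708,"dz":220,"claw":0},{"dx":303,"dy":708,"dz":220,"claw":0},{"dx":303,"dy":708,"dz":220,"claw":0}]}}

```text
schema error: expected keys rx, ry, rz, dx, dy, dz, claw
```

Call:
{"fn": "drive_tool", "kwargs": {"increments": [{"rx":0,"ry":0,"rz":0,"dx":0,"dy":0,"dz":220,"claw":0},{"rx":0,"ry":0,"rz":0,"dx":0,"dy":0,"dz":220,"claw":0},{"rx":0,"ry":0,"rz":0,"dx":0,"dy":0,"dz":220,"claw":0},{"rx":0,"ry":0,"rz":0,"dx":0,"dy":0,"dz":220,"claw":0},{"rx":0,"ry":0,"rz":0,"dx":0,"dy":0,"dz":220,"claw":0},{"rx":0,"ry":0,"rz":0,"dx":303,"dy":708,"dz":220,"claw":0},{"rx":0,"ry":0,"rz":0,"dx":303,"dy":708,"dz":220,"claw":0},{"rx":0,"ry":0,"rz":0,"dx":303,"dy":708,"dz":220,"claw":0},{"rx":0,"ry":0,"rz":0,"dx":303,"dy":708,"dz":220,"claw":0},{"rx":0,"ry":0,"rz":0,"dx":303,"dy":708,"dz":220,"claw":0},{"rx":0,"ry":0,"rz":0,"dx":303,"dy":708,"dz":220,"claw":0},{"rx":0,"ry":0,"rz":0,"dx":303,"dy":708,"dz":220,"claw":0}]}}

```text
clock: 1.35
position: [0.3189, -0.2745, 0.4528]
orientation: [0.989, 0.146, 0.0, -0.0]
force: [0.1, 0.2, 1.1]
width: 0.0006
grasp_force: 0.0
```

Call:
{"fn": "drive_tool", "kwargs": {"increments": [{"rx":0,"ry":0,"rz":0,"dx":165,"dy":385,"dz":0,"claw":0},{"rx":0,"ry":0,"rz":0,"dx":165,"dy":385,"dz":0,"claw":0},{"rx":0,"ry":0,"rz":0,"dx":165,"dy":385,"dz":0,"claw":0},{"rx":0,"ry":0,"rz":0,"dx":165,"dy":385,"dz":0,"claw":0},{"rx":0,"ry":0,"rz":0,"dx":165,"dy":385,"dz":0,"claw":0},{"rx":0,"ry":0,"rz":0,"dx":165,"dy":385,"dz":0,"claw":0},{"rx":0,"ry":0,"rz":0,"dx":165,"dy":385,"dz":0,"claw":0},{"rx":0,"ry":0,"rz":0,"dx":165,"dy":385,"dz":0,"claw":0},{"rx":0,"ry":0,"rz":0,"dx":165,"dy":385,"dz":0,"claw":0},{"rx":0,"ry":0,"rz":0,"dx":165,"dy":385,"dz":-60,"claw":0},{"rx":0,"ry":0,"rz":0,"dx":165,"dy":385,"dz":-95,"claw":0},{"rx":0,"ry":0,"rz":0,"dx":165,"dy":385,"dz":-130,"claw":0}]}}

```text
clock: 2.55
position: [0.4827, 0.1088, 0.3204]
orientation: [0.989, 0.147, -0.001, -0.0]
force: [0.4, -0.6, -0.6]
width: 0.0009
grasp_force: 0.0
```

Call:
{"fn": "drive_tool", "kwargs": {"increments": [{"rx":0,"ry":0,"rz":0,"dx":5.5,"dy":-14,"dz":0,"claw":0},{"rx":0,"ry":0,"rz":0,"dx":9,"dy":-23,"dz":0,"claw":0},{"rx":0,"ry":0,"rz":0,"dx":12,"dy":-31,"dz":0,"claw":0},{"rx":0,"ry":0,"rz":0,"dx":15,"dy":-38,"dz":0,"claw":0},{"rx":0,"ry":0,"rz":0,"dx":17.5,"dy":-45,"dz":0,"claw":0},{"rx":0,"ry":0,"rz":0,"dx":20,"dy":-52,"dz":0,"claw":0},{"rx":0,"ry":0,"rz":0,"dx":23,"dy":-59,"dz":0,"claw":0},{"rx":0,"ry":0,"rz":0,"dx":26,"dy":-66,"dz":0,"claw":0},{"rx":0,"ry":0,"rz":0,"dx":29,"dy":-73,"dz":0,"claw":0},{"rx":0,"ry":0,"rz":0,"dx":32,"dy":-81,"dz":0,"claw":0},{"rx":0,"ry":0,"rz":0,"dx":35,"dy":-89,"dz":0,"claw":0},{"rx":0,"ry":0,"rz":0,"dx":38,"dy":-97,"dz":0,"claw":0}]}}

```text
clock: 3.75
position: [0.522, 0.0108, 0.3229]
orientation: [0.989, 0.146, -0.0, 0.0]
force: [-0.5, 0.4, 0.0]
width: 0.0007
grasp_force: 0.1
```

Call:
{"fn": "drive_tool", "kwargs": {"increments": [{"rx":0,"ry":0,"rz":0,"dx":3,"dy":-8,"dz":0,"claw":0},{"rx":0,"ry":0,"rz":0,"dx":6,"dy":-16,"dz":0,"claw":0},{"rx":0,"ry":0,"rz":0,"dx":9,"dy":-24,"dz":0,"claw":0},{"rx":0,"ry":0,"rz":0,"dx":12,"dy":-32,"dz":0,"claw":0},{"rx":0,"ry":0,"rz":0,"dx":15,"dy":-40,"dz":0,"claw":0},{"rx":0,"ry":0,"rz":0,"dx":19,"dy":-48,"dz":0,"claw":0},{"rx":0,"ry":0,"rz":0,"dx":22,"dy":-56,"dz":0,"claw":0},{"rx":0,"ry":0,"rz":0,"dx":25,"dy":-64,"dz":0,"claw":0},{"rx":0,"ry":0,"rz":0,"dx":27,"dy":-69,"dz":0,"claw":0},{"rx":0,"ry":0,"rz":0,"dx":27,"dy":-69,"dz":0,"claw":0},{"rx":0,"ry":0,"rz":0,"dx":27,"dy":-69,"dz":60,"claw":0},{"rx":0,"ry":0,"rz":0,"dx":27,"dy":-69,"dz":60,"claw":0}]}}

```text
clock: 4.95
position: [0.5498, -0.0575, 0.3872]
orientation: [0.989, 0.146, 0.003, 0.001]
force: [1.0, 0.3, 1.3]
width: 0.0002
grasp_force: 0.0
```

Run:
```python
from h import *
im=cams.capture("scene")[60:270,160:370,::-1]; im2=cams.capture("top")[110:320,170:380,::-1]
cv2.imwrite("pics/c2.png",cv2.resize(np.hstack([im,im2]),(800,400),interpolation=cv2.INTER_CUBIC))
```

```text
(no output)
```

View pics/c2.png

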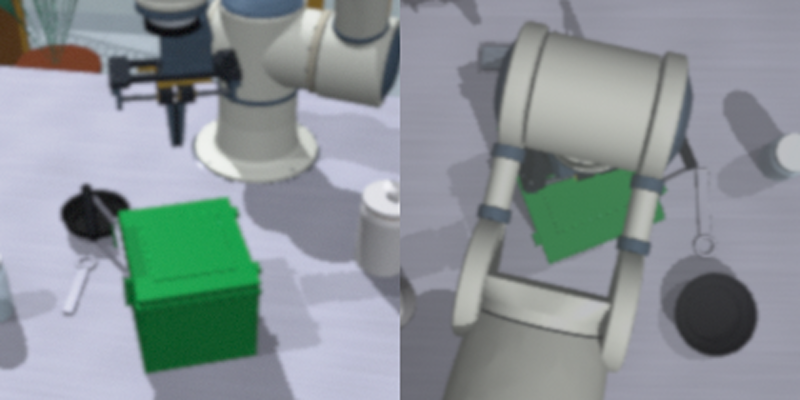

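The picture shows the lid fully shut and the clamp bar still leaning out at (88,188), with the caddy in place. Next I'll move out in front of the bar and lower the fingers.

Call:
{"fn": "drive_tool", "kwargs": {"increments": [{"rx":0,"ry":0,"rz":0,"dx":75,"dy":-191,"dz":0,"claw":0},{"rx":0,"ry":0,"rz":0,"dx":75,"dy":-191,"dz":0,"claw":0},{"rx":0,"ry":0,"rz":0,"dx":75,"dy":-191,"dz":0,"claw":0},{"rx":0,"ry":0,"rz":0,"dx":75,"dy":-191,"dz":0,"claw":0},{"rx":0,"ry":0,"rz":0,"dx":75,"dy":-191,"dz":0,"claw":0},{"rx":0,"ry":0,"rz":0,"dx":75,"dy":-191,"dz":0,"claw":0},{"rx":0,"ry":0,"rz":0,"dx":75,"dy":-191,"dz":-40,"claw":0},{"rx":0,"ry":0,"rz":0,"dx":75,"dy":-191,"dz":-80,"claw":0},{"rx":0,"ry":0,"rz":0,"dx":75,"dy":-191,"dz":-110,"claw":0},{"rx":0,"ry":0,"rz":0,"dx":75,"dy":-191,"dz":-130,"claw":0},{"rx":0,"ry":0,"rz":0,"dx":75,"dy":-191,"dz":-130,"claw":0}]}}

```text
clock: 6.15
position: [0.622, -0.246, 0.25]
orientation: [0.989, 0.147, -0.002, -0.002]
force: [-1.0, 0.2, 0.5]
width: 0.0005
grasp_force: 0.0
```

Run:
```python
from h import *
im=cams.capture("scene")[100:250,180:330,::-1]; cv2.imwrite("pics/c3.png",cv2.resize(im,(600,600),interpolation=cv2.INTER_CUBIC))
x=np.load("x.npy"); print(R.from_euler('z',-x[2]).apply(r.read_state()["position"]-[x[0],x[1],0]).round(4))
```

```text
[-0.2136  0.0011  0.2522]
```

View pics/c3.png

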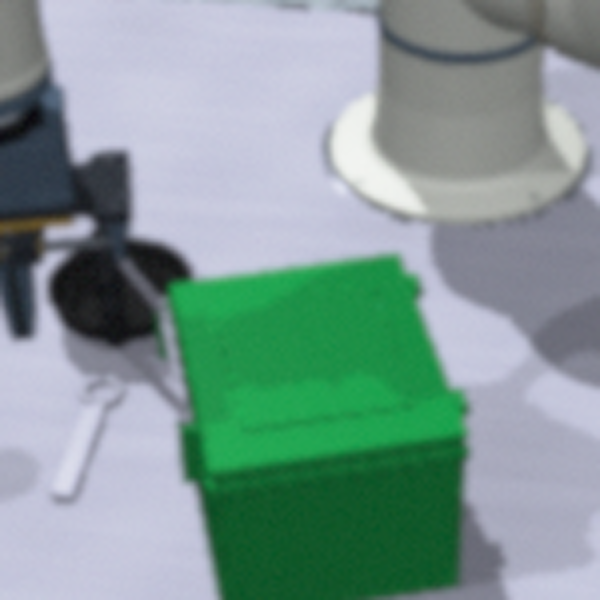

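The gripper is in front of the bar with the fingertip at about z 0.233, and the bar hasn't moved. I'll push it to the rear.

Call:
{"fn": "drive_tool", "kwargs": {"increments": [{"rx":0,"ry":0,"rz":0,"dx":-5.5,"dy":14,"dz":5,"claw":0},{"rx":0,"ry":0,"rz":0,"dx":-11,"dy":28,"dz":5,"claw":0},{"rx":0,"ry":0,"rz":0,"dx":-14,"dy":35,"dz":5,"claw":0},{"rx":0,"ry":0,"rz":0,"dx":-16,"dy":41,"dz":5,"claw":0},{"rx":0,"ry":0,"rz":0,"dx":-18.5,"dy":47,"dz":5,"claw":0},{"rx":0,"ry":0,"rz":0,"dx":-21,"dy":53,"dz":5,"claw":0},{"rx":0,"ry":0,"rz":0,"dx":-23,"dy":59,"dz":5,"claw":0},{"rx":0,"ry":0,"rz":0,"dx":-25.5,"dy":65,"dz":5,"claw":0},{"rx":0,"ry":0,"rz":0,"dx":-28,"dy":71,"dz":5,"claw":0}]}}

```text
clock: 7.1
position: [0.5955, -0.177, 0.2578]
orientation: [0.989, 0.146, -0.0, -0.0]
force: [0.6, -1.5, 1.0]
width: 0.0006
grasp_force: 0.8
```

Call:
{"fn": "drive_tool", "kwargs": {"increments": [{"rx":0,"ry":0,"rz":0,"dx":-3,"dy":8,"dz":0,"claw":0},{"rx":0,"ry":0,"rz":0,"dx":-6,"dy":16,"dz":0,"claw":0},{"rx":0,"ry":0,"rz":0,"dx":-9.5,"dy":24,"dz":0,"claw":0},{"rx":0,"ry":0,"rz":0,"dx":-12.5,"dy":32,"dz":0,"claw":0},{"rx":0,"ry":0,"rz":0,"dx":-15.5,"dy":40,"dz":0,"claw":0},{"rx":0,"ry":0,"rz":0,"dx":-18.5,"dy":47,"dz":0,"claw":0},{"rx":0,"ry":0,"rz":0,"dx":-21.5,"dy":54,"dz":0,"claw":0},{"rx":0,"ry":0,"rz":0,"dx":-24,"dy":61,"dz":0,"claw":0},{"rx":0,"ry":0,"rz":0,"dx":-26.5,"dy":68,"dz":0,"claw":0},{"rx":0,"ry":0,"rz":0,"dx":-26.5,"dy":68,"dz":0,"claw":0}]}}

```text
clock: 8.1
position: [0.5689, -0.1085, 0.258]
orientation: [0.989, 0.147, -0.0, -0.0]
force: [0.7, -0.0, 0.1]
width: 0.0006
grasp_force: 0.0
```

Run:
```python
from h import *
im=cams.capture("scene")[100:250,180:330,::-1]; cv2.imwrite("pics/c4.png",cv2.resize(im,(600,600),interpolation=cv2.INTER_CUBIC))
x=np.load("x.npy"); s=r.read_state(); print(R.from_euler('z',-x[2]).apply(s["position"]-[x[0],x[1],0]).round(4),s["force"])
```

```text
[-0.0656  0.0008  0.258 ] [ 0.71695337 -0.44709461 -0.55719656]
```

View pics/c4.png

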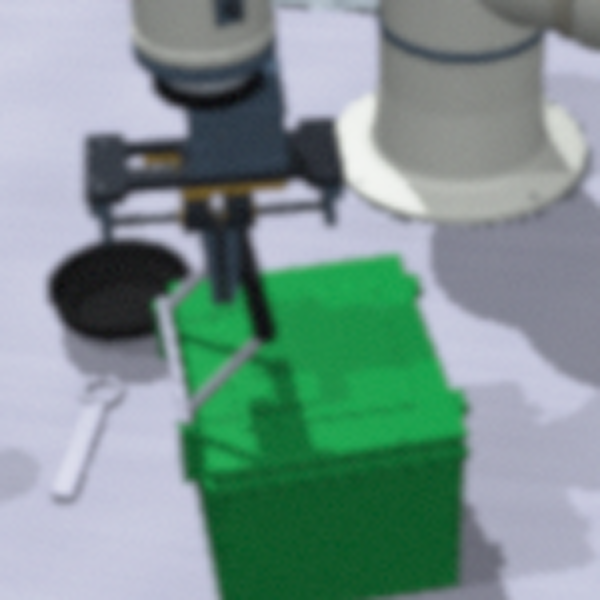

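The clamp is past upright, with the near bar end at (267,335) and the fingers behind it. Now I'll raise, move over the bar and press it down.

Call:
{"fn": "drive_tool", "kwargs": {"increments": [{"rx":0,"ry":0,"rz":0,"dx":0,"dy":0,"dz":20,"claw":0},{"rx":0,"ry":0,"rz":0,"dx":0,"dy":0,"dz":34,"claw":0},{"rx":0,"ry":0,"rz":0,"dx":0,"dy":0,"dz":34,"claw":0},{"rx":0,"ry":0,"rz":0,"dx":-6,"dy":15,"dz":34,"claw":0},{"rx":0,"ry":0,"rz":0,"dx":-11.5,"dy":30,"dz":34,"claw":0},{"rx":0,"ry":0,"rz":0,"dx":-11.5,"dy":30,"dz":20,"claw":0},{"rx":0,"ry":0,"rz":0,"dx":-12.5,"dy":32,"dz":8,"claw":0},{"rx":0,"ry":0,"rz":0,"dx":-14,"dy":36,"dz":-6,"claw":0},{"rx":0,"ry":0,"rz":0,"dx":-15.5,"dy":40,"dz":-18,"claw":0},{"rx":0,"ry":0,"rz":0,"dx":-16.5,"dy":43,"dz":-30,"claw":0},{"rx":0,"ry":0,"rz":0,"dx":-17.5,"dy":45,"dz":-40,"claw":0},{"rx":0,"ry":0,"rz":0,"dx":-17.5,"dy":45,"dz":-47,"claw":0}]}}

```text
clock: 9.35
position: [0.5505, -0.062, 0.2095]
orientation: [0.989, 0.147, -0.001, -0.001]
force: [0.3, 8.5, 13.1]
width: 0.0007
grasp_force: 7.8
```

Call:
{"fn": "drive_tool", "kwargs": {"increments": [{"rx":0,"ry":0,"rz":0,"dx":0,"dy":0,"dz":-1,"claw":0},{"rx":0,"ry":0,"rz":0,"dx":0,"dy":0,"dz":-1,"claw":0}]}}

```text
clock: 9.55
position: [0.5507, -0.062, 0.2095]
orientation: [0.989, 0.147, -0.001, -0.001]
force: [-2.9, 11.3, 9.8]
width: 0.0003
grasp_force: 7.6
```

Run:
```python
from h import *
im=cams.capture("scene")[100:250,180:330,::-1]; cv2.imwrite("pics/c5.png",cv2.resize(im,(600,600),interpolation=cv2.INTER_CUBIC))
x=np.load("x.npy"); s=r.read_state(); print(R.from_euler('z',-x[2]).apply(s["position"]-[x[0],x[1],0]).round(4),s["force"])
for c in (0,.1,.2,.4): print(c,(proj("scene",pts([*x[:3],0,c])[6:])/1.5625-[180,100]).round(1)*4)
```

```text
[-0.0153  0.0007  0.2095] [-2.39154632 10.8653354   9.0063463 ]
0 [[278.8 289.6]
 [307.6 395.6]]
0.1 [[277.6 280.8]
 [306.8 386.8]]
0.2 [[275.6 272. ]
 [304.4 378. ]]
0.4 [[268.  255.6]
 [296.8 361.2]]
```

View pics/c5.png

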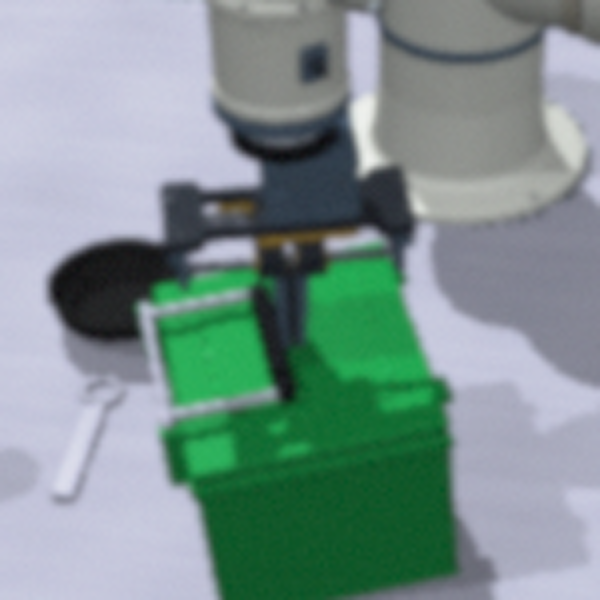

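The fingers slid in behind the bar and pressed the caddy forward, tipping it slightly. I'll ease off to the rear gently, then rise.

Call:
{"fn": "drive_tool", "kwargs": {"increments": [{"rx":0,"ry":0,"rz":0,"dx":-1,"dy":3,"dz":1,"claw":0},{"rx":0,"ry":0,"rz":0,"dx":-2,"dy":6,"dz":3,"claw":0},{"rx":0,"ry":0,"rz":0,"dx":-3.5,"dy":9,"dz":5,"claw":0},{"rx":0,"ry":0,"rz":0,"dx":-5,"dy":13,"dz":10,"claw":0},{"rx":0,"ry":0,"rz":0,"dx":-6,"dy":16,"dz":30,"claw":0},{"rx":0,"ry":0,"rz":0,"dx":-6,"dy":16,"dz":60,"claw":0},{"rx":0,"ry":0,"rz":0,"dx":-6,"dy":16,"dz":90,"claw":0},{"rx":0,"ry":0,"rz":0,"dx":-6,"dy":16,"dz":90,"claw":0}]}}

```text
clock: 10.4
position: [0.5472, -0.0484, 0.3038]
orientation: [0.989, 0.146, 0.003, 0.001]
force: [-0.0, -0.3, -0.3]
width: 0.0004
grasp_force: 0.0
```

Run:
```python
from h import *
im=cams.capture("scene")[100:250,180:330,::-1]; cv2.imwrite("pics/c6.png",cv2.resize(im,(600,600),interpolation=cv2.INTER_CUBIC))
x=np.load("x.npy"); s=r.read_state(); print(R.from_euler('z',-x[2]).apply(s["position"]-[x[0],x[1],0]).round(4),s["force"])
```

```text
[-9.000e-04 -3.000e-04  3.017e-01] [-0.3707008   0.31189627 -1.18950458]
```

View pics/c6.png

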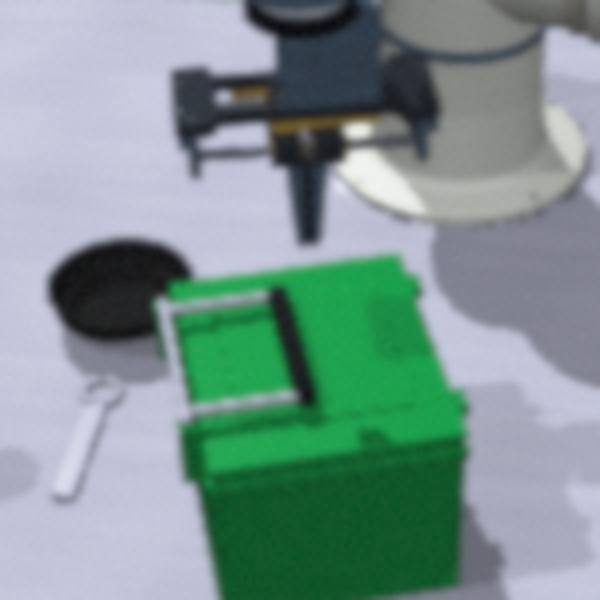

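The caddy settled back into its place. The bar ends at (278,292) and (307,398) match the prediction for clamp angle 0. I'll add a gentle tap from above to make sure.

Call:
{"fn": "drive_tool", "kwargs": {"increments": [{"rx":0,"ry":0,"rz":0,"dx":6,"dy":-15,"dz":0,"claw":0},{"rx":0,"ry":0,"rz":0,"dx":6,"dy":-15,"dz":-35,"claw":0},{"rx":0,"ry":0,"rz":0,"dx":6,"dy":-15,"dz":-65,"claw":0},{"rx":0,"ry":0,"rz":0,"dx":6,"dy":-15,"dz":-80,"claw":0},{"rx":0,"ry":0,"rz":0,"dx":6,"dy":-15,"dz":-86,"claw":0},{"rx":0,"ry":0,"rz":0,"dx":6,"dy":-15,"dz":-89,"claw":0},{"rx":0,"ry":0,"rz":0,"dx":6,"dy":-15,"dz":-91,"claw":0},{"rx":0,"ry":0,"rz":0,"dx":6,"dy":-15,"dz":-91,"claw":0}]}}

```text
clock: 11.25
position: [0.5508, -0.0638, 0.2106]
orientation: [0.989, 0.146, -0.001, 0.0]
force: [-16.5, 1.1, 30.4]
width: 0.0003
grasp_force: 14.9
```

There is firm contact at bar height 0.192, so the clamp is home. Lifting clear.

Call:
{"fn": "drive_tool", "kwargs": {"increments": [{"rx":0,"ry":0,"rz":0,"dx":0,"dy":0,"dz":10,"claw":0},{"rx":0,"ry":0,"rz":0,"dx":0,"dy":0,"dz":50,"claw":0},{"rx":0,"ry":0,"rz":0,"dx":0,"dy":0,"dz":100,"claw":0},{"rx":0,"ry":0,"rz":0,"dx":0,"dy":0,"dz":130,"claw":0},{"rx":0,"ry":0,"rz":0,"dx":0,"dy":0,"dz":130,"claw":0},{"rx":0,"ry":0,"rz":0,"dx":0,"dy":0,"dz":130,"claw":0}]}}

```text
clock: 11.85
position: [0.552, -0.0637, 0.3394]
orientation: [0.989, 0.146, 0.001, 0.0]
force: [-0.3, -0.1, -0.3]
width: 0.0003
grasp_force: 0.0
```

Run:
```python
from h import *
im=cams.capture("scene")[100:250,180:330,::-1]; cv2.imwrite("pics/c7.png",cv2.resize(im,(600,600),interpolation=cv2.INTER_CUBIC))
```

```text
(no output)
```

View pics/c7.png

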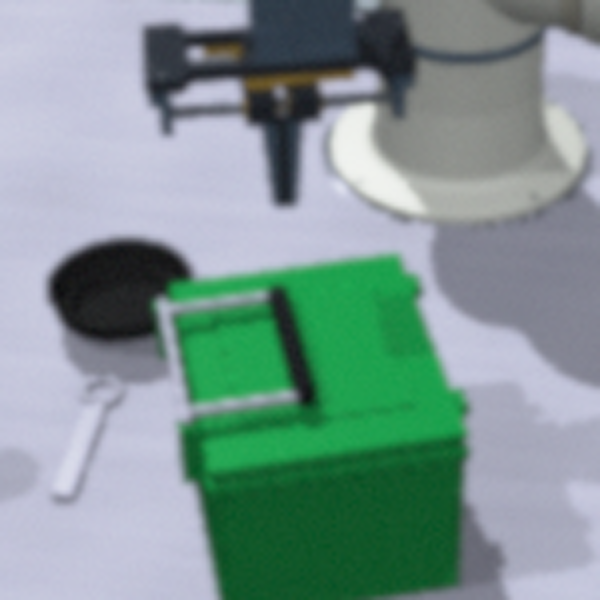

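The lid is shut, the clamp bar lies home from (278,292) to (307,398), and the caddy is in place with the gripper clear of it.

```bash
python3 -c "
from bench import r
print(r.sign_off())"
```

```text
the job is handed in; nothing more can be done
None
```

I handed the job in with the lid shut, the clamp home on it and the caddy in its place; pressing the clamp down tipped the caddy slightly (I estimate 0.04–0.07 rad, limit 0.15) before it settled back, and the sign-off gave no verdict.

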